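# Set a rail carrier to the scribed line and clamp it

### The arm

A 6-joint arm with a two-finger parallel gripper is mounted at the origin on a cart in front of the work surface, level with it; the furniture and walls round the work are solid. World frame = base frame: x ahead of the robot, y to its left, z up, the work surface at z = 0. Lengths are in m, angles in rad, forces in N, time in s.
With the tool pointing down it reaches from about 0.4 to 0.825 m from the base axis. Payload 7 kg.
Tool frame: the origin (TCP) lies midway between the tips of the shut fingers; the grasp point (between the pads) lies 19 mm behind it; z points along the fingers, y is the line along which they close (so a half turn about z gives the same grasp; the last joint's range is limited). The gripper opens to 88 mm and grips with 3 to 60 N. Pads are 19 mm wide; open, the fingers measure 130 mm over their backs; the gripper's body (78 mm by 193 mm) begins 47 mm behind the grasp point.
Start: joints at [-1.054, 0.359, 0.012, 0, -1.224, -0.288], TCP at [0.153, -0.657, 0.227] pointing down, gripper open.
Joint ranges: [-3.07, 3.07], [-1.43, 2.12], [-1.02, 1.25], [-3.03, 1.67], [-3.05, -0], [-3.03, 3.03]. Speed limits (rad/s): [2.39, 2.39, 3.01, 3.14, 3.14, 3.14].

### API

Orientations are given as [roll, pitch, yaw] about the fixed x, y, z axes, in that order (R = Rz(yaw) Ry(pitch) Rx(roll)).
In Python, from station import arm gives the robot as it stands.
- The arm moves only by the tool servo_tool, never from a script. Its argument "deltas" is a list of rows, each a list of 7 numbers: the closure, from -1 (fully open) to 1 (shut), then the shift along the tool's x, y, z in mm, then the turn, a rotation vector about the tool's x, y, z in degrees. In form: [[gripper, x, y, z, ax, ay, az], ...]. A call has 1 to 20 rows; each row shifts and turns the commanded pose from where the row before left it, along the tool's axes as they then stand; what a row does not reach is not made up. A row lasts 1/12 s, in which the tool goes at most 41.7 mm and 7.16 degrees, less where a joint would pass 70% of its speed; a pose out of reach is approached as far as the arm can. A call is refused whole if a number of a shift passes 41.7 or a number of a turn 7.16, either way. A call with a gripper value outside its range is refused whole. The fingers move at their own pace and stop on an object; "squeeze" is the grip in N (left out, the last holds). Time passes only in rows, so rows that do not move let the fingers close. It gives the time, the measured TCP pose, the force, the opening and the grip force at its end, in the units of the state.
- arm.get_state(): the state, without advancing time (a new reading comes with each control period).
- arm.grab_frame(name): name is "scene" or "top" or "wrist"; returns a dict with "color" (400x640x3 uint8, red, green, blue), "K" (3x3 intrinsics, pixels), "position" and "orientation" of the camera in the world. Camera axes: x right, y down, z forward; pixel columns grow to the right and rows downward; lengths in m; the calibration is good to about 2 mm. A picture is of the moment at which its call begins. There is no depth.
- arm.job_done(): hands the job in; it is judged then, once.
Trained networks look in a picture, given as the dict that the camera call returned (one of the last four; its "shot" number tells which), for a name from the list of things; names that differ only in an ending like _2 or _b are one class to them, and where a whole thing is asked for, a point or a joint stands for the part that bears it (a point fixed in the world has none). Each returns a list of dicts, best first, with "conf" (0 to 1); they miss things now and then, are a little off and sometimes report something else, mostly with a low value. They report only what shows in the picture. A call takes as long as a camera call.
- arm.recognise(query, picture): "at" ([x, y, z] in m, in the coordinates of the camera as it stood for that picture, good to about 4 mm: the middle of the surface that is visible of it).
The state is a dict: "t": time; "q": joint angles; "qd": joint speeds; "joint_efforts": joint torques, N m; "eef_pos": TCP position; "ee_rot": TCP orientation; "force": force on the tool from outside, world axes, zero at the start; "moment": the same for the moment, N m; "width": finger opening in m; "gripper_force": force on a finger pad.
Only numpy, scipy, OpenCV 4.12 (cv2) and the standard library are available. Lean on these libraries where they do the work, as an engineer would, in place of code of your own. Each camera call takes 0.05 s, during which the arm holds its last target. There are 200 camera calls.

### The job

Slide the grey rail carrier with the black filter cube (its clamp lever stands up) along the optical rail until its white index edge meets the red line scribed across the rail; there is no stop. Then press its clamp lever down by the ball until the carrier is held firmly on the line, hand-tight only (about 11 N at the ball, never over 15 N), and let go; leave the other carrier and everything else as they are.

Things in the scene. Friction and masses are not known exactly. Their poses are not given: they have to be found in the camera images.
- rail: fixed optical rail lying on the table, bare aluminium T-section 340 mm long (along its own y) on a dark foot flange 64 mm wide. Origin: middle of its underside, on the table. Its x points across the rail, away from the robot; y along the rail to the left; z up. Its head is 40 mm wide, its flat top 45 mm above the table. Differs in place and yaw from start to start
- line (a point): the red line, 1 mm wide, scribed square across the rail's top and front face: this point is on the rail's top, 45 mm above the table, at mid width. Axes as the rail's
- carrier: loose grey rail carrier to be set: a black filter cube with coloured windows on a saddle, cam lever on its robot side. It hooks under the rail's head with 1 to 3 mm of play, slides along it (drag 1 to 5 N while unclamped) and cannot be lifted off. Origin: on the table under its middle, axes as the rail's. The cube, at most 48 mm along and 40 mm across the rail, is fixed on it, its top 96 mm above the table
- carrier_mid (a point): middle of that carrier's saddle plate, 51 mm above the table. The plate measures 64 mm across the rail, 70 mm along it (each end face 35 mm from this point) and 12 mm upright, so its two flat end faces span 45 to 57 mm above the table; push there, at mid width
- index_edge (a point): the carrier's index edge: lower edge of its white-painted end face, the end towards the rail's +y (left), at mid width, 35 mm from the carrier's middle, at rail-top height. This edge must meet the line, from whichever side the carrier comes. Axes as the rail's
- clamp_lever (a joint): angle of that carrier's cam lever (rad): 0 = arm 45 degrees above level, loose; grows as the ball goes down; 0.785 = arm level; 1.15 = end of travel. Stays where it is left. Its pivot lies parallel to the rail at the carrier's mid length, 30 mm from the rail's middle towards the robot (rail -x), 37 mm above the table
- lever_ball (a point): centre of the black ball, 20 mm in diameter, on the end of the steel lever arm, 68 mm from the pivot. It swings in the upright plane across the rail at the carrier's mid length: 75 to 85 mm above the table at the start, 30 to 70 mm when tight
- cam: steel eccentric on the lever's pivot. Swinging it takes 4 to 6 N at the ball; it first draws the carrier up to 3 mm across the rail and takes hold at a lever angle between 0.2 and 0.8 rad, different each time (unknown wear), so tightness must be felt: from there the push climbs steadily. 11 N grips well and holds when let go; over 15 N would mark the rail
- other_mid (a point): bystander: saddle-plate middle, 51 mm above the table, of a second loose grey carrier on the same rail, 50 mm long, with a small black mount and brass collimator barrel (top 110 mm above the table) and its lever already lowered to 15 degrees above level
- objective: bystander: loose grey objective lens, 30 mm in diameter, 44 mm high, standing on the table behind the rail; origin at its underside
- objective_can: bystander: loose clear can with black cap, 45 mm in diameter, 64 mm high, behind the rail; origin at its underside

How it is judged:
On the way:
1. the carrier's index edge has been brought onto the line while the clamp is still loose (y of index_edge in the frame of line between -0.002 and 0.002 m and contact force between cam and rail below 15 N), for 0.2 s.
At the end, for the whole second after the job is handed in: the carrier's index edge is within 2 mm of the red line along the rail, and the carrier is at rest and clamped: left alone, the cam presses on the rail with more than 35 N (a push of 9 to 14 N at the ball gives that) (y of index_edge in the frame of line between -0.002 and 0.002 m and contact force between cam and rail above 35 N and linear speed of carrier below 0.01 m/s); the robot touches nothing.
It fails at once if the fingers press on the carrier or its lever with over 15 N (contact force between the fingers and carrier above 15 N).
It fails at once if the other carrier is moved by more than 3 mm (distance of other_mid from where it was at the start of the episode above 0.003 m).
It fails at once if the objective or the objective can is moved by more than 10 mm (distance of any of objective, objective_can from where it was at the start of the episode above 0.01 m).
It also fails if it takes over 59 s, if anything falls off the work surface, if the arm or the gripper's body presses on something with over 40 N, if the wrist force passes 120 N, or if a joint passes its speed limit or range.

## Working session

There is one attempt and no reset: what is moved stays moved. The work goes in short steps, Python scripts to look and compute and a tool call to move; the robot and the scene stay as the last step left them, time stands still between calls to the robot, and variables do not carry over. Pictures are saved under pics/ and viewed, at most 10 in all, crops included, and the job is handed in when it is done.

Besides the shell and the picture viewer there is one more tool, called after "Request:" in YAML: its name, and indented under it one key for each argument. servo_tool: Moves the arm, as the interface text tells. Its arguments: {"type":"object","properties":{"deltas":{"type":"array","items":{"type":"array","items":{"type":"number"}}},"squeeze":{"type":"number"}},"required":["deltas"]}

```bash
ls; mkdir -p pics; cat > h.py <<'E'
import numpy as np, cv2
from scipy.spatial.transform import Rotation as R
from station import arm
def rot(o):
    o=np.array(o,float)
    return o if o.shape==(3,3) else (R.from_euler('xyz',o).as_matrix() if o.size==3 else R.from_quat(o).as_matrix())
def cam2w(f,p): return np.array(f['position'])+rot(f['orientation'])@np.array(p)
def ray(f,u,v,z):
    d=rot(f['orientation'])@np.linalg.inv(f['K'])@[u,v,1]; c=np.array(f['position'])
    return c+d*(z-c[2])/d[2]
def proj(f,p):
    q=np.array(f['K'])@(rot(f['orientation']).T@(np.array(p)-f['position'])); return q[:2]/q[2]
def save(f,n,crop=None,s=1):
    im=f['color'][:,:,::-1]
    if crop: a,b,c,d=crop; im=im[b:d,a:c]
    cv2.imwrite('pics/'+n,cv2.resize(im,None,fx=s,fy=s,interpolation=cv2.INTER_CUBIC))
E
python3 - <<'E'
from h import *
s=arm.get_state(); print({k:np.round(v,3).tolist() for k,v in s.items()})
for c in ['top','scene']:
    f=arm.grab_frame(c); save(f,c+'0.png'); print(c,f['position'],f['orientation'],f['K'])
    for n in ['carrier','carrier_mid','lever_ball','other_mid','line','index_edge','rail','objective','objective_can']:
        try:
            r=arm.recognise(n,f)
            print(n,[(np.round(cam2w(f,x['at']),3).tolist(),round(x['conf'],2),np.round(proj(f,cam2w(f,x['at'])))) for x in r[:2]])
        except Exception as e: print(n,e)
E
```

```text
pics
{'t': 0.0, 'q': [-1.054, 0.359, 0.011, -0.0, -1.224, -0.288], 'qd': [0.0, -0.001, 0.001, 0.001, -0.001, 0.001], 'joint_efforts': [0.001, -58.271, 29.305, 6.997, 0.007, -0.0], 'eef_pos': [0.153, -0.657, 0.226], 'ee_rot': [3.14, -0.0, -2.913], 'force': [-0.755, -0.384, 0.818], 'moment': [0.019, 0.016, -0.019], 'gripper_force': 0.0, 'width': 0.088}
top [0.47338986 0.19534325 1.00600446] [-3.03373002 -0.0174927  -1.59169868] [[417.80777707   0.         322.65073482]
 [  0.         417.80777707 200.81540809]
 [  0.           0.           1.        ]]
carrier [([0.476, 0.305, 0.059], 0.87, array([267., 246.]))]
carrier_mid [([0.474, 0.302, 0.057], 0.62, array([268., 247.]))]
lever_ball [([0.425, 0.273, 0.069], 0.59, array([281., 269.])), ([0.471, 0.302, 0.058], 0.38, array([268., 248.]))]
other_mid [([0.594, 0.129, 0.054], 0.93, array([343., 193.])), ([0.472, 0.302, 0.058], 0.35, array([268., 248.]))]
line [([0.537, 0.222, 0.042], 0.84, array([303., 219.]))]
index_edge [([0.471, 0.3, 0.058], 0.97, array([269., 248.]))]
rail [([0.536, 0.226, 0.042], 0.81, array([301., 219.])), ([0.643,
[... 394 characters left out ...]
.           0.           1.        ]]
carrier [([0.469, 0.316, 0.056], 0.85, array([341., 260.]))]
carrier_mid [([0.472, 0.324, 0.057], 0.97, array([338., 262.])), ([0.426, 0.271, 0.073], 0.67, array([368., 248.]))]
lever_ball [([0.422, 0.277, 0.072], 0.65, array([369., 251.]))]
other_mid [([0.595, 0.131, 0.056], 0.61, array([330., 186.]))]
line [([0.526, 0.246, 0.047], 0.64, array([332., 230.])), ([0.423, 0.276, 0.072], 0.3, array([369., 250.]))]
index_edge [([0.47, 0.321, 0.057], 0.94, array([339., 261.]))]
rail [([0.528, 0.24, 0.049], 0.9, array([333., 227.]))]
objective [([0.466, 0.319, 0.058], 0.32, array([341., 261.]))]
objective_can [([0.705, 0.082, 0.053], 0.57, array([301., 160.]))]
```

```bash
python3 - <<'E'
import cv2
for n,c in [('top0',(200,120,400,270)),('scene0',(230,130,430,280))]:
    im=cv2.imread(f'pics/{n}.png'); a,b,d,e=c
    cv2.imwrite(f'pics/{n}c.png',cv2.resize(im[b:e,a:d],None,fx=4,fy=4,interpolation=cv2.INTER_CUBIC))
E
```

```text
(no output)
```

View pics/top0c.png

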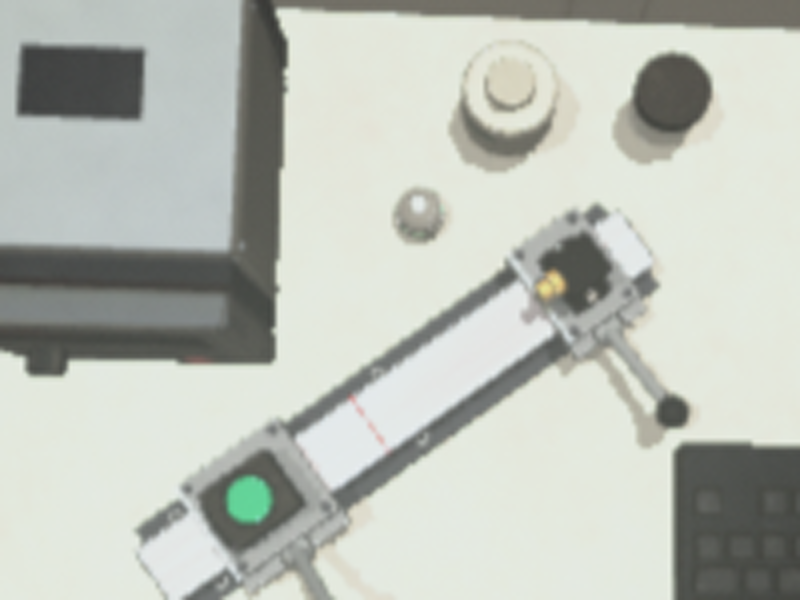

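View pics/scene0c.png

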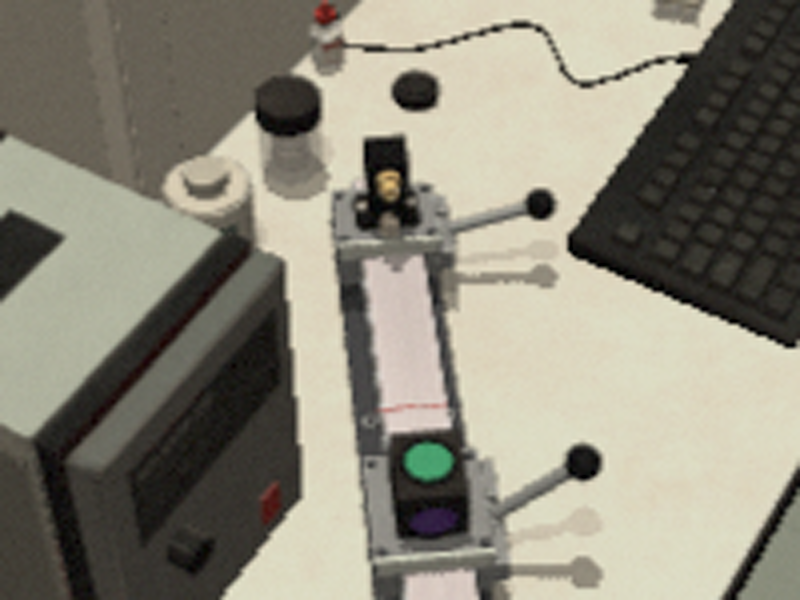

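Top view: the carrier (green window) sits lower left at about px (265,245). The line is at about px (292,225), and the white index face is at the lower-left end. So the carrier has to move about 110 mm towards the other carrier, pushed on its index face.

```bash
cat >> h.py <<'E'
def tool(dst,dyaw=0):
    "shift in tool axes (mm) to world dst, tilt err"
    s=arm.get_state(); M=rot(s['ee_rot']); return np.round(M.T@(np.array(dst)-s['eef_pos'])*1000,1)
E
python3 - <<'E'
from h import *
f=arm.grab_frame('top'); im=f['color'].astype(int)
m=(im[:,:,0]-np.maximum(im[:,:,1],im[:,:,2])>25); m[:205]=0;m[240:]=0;m[:,:280]=0;m[:,305:]=0
v,u=np.nonzero(m); print(list(zip(u,v)))
P=np.array([ray(f,a,b,.045) for a,b in zip(u,v)]); print('line mid',P.mean(0),P.min(0),P.max(0))
for n,a,b,z in [('end+y c1',185,490,.057),('end+y c2',240,580,.057),('end-y c1',275,425,.057),('end-y c2',345,515,.057),('other near1',510,262,.057),('other near2',575,350,.057),('railA1',300,440,.045),('railA2',510,285,.045),('railB1',340,485,.045),('railB2',550,335,.045),('boxcorner',272,362,.1),('box left',0,350,.1),('box corner.2',272,362,.2)]:
    print(n,np.round(ray(f,200+a/4,120+b/4,z),4))
for w in [(0.45,-.25,.227),(.5,.1,.2),(.431,.36,.15)]: print(tool(w))
E
```

```text
[(np.int64(287), np.int64(219)), (np.int64(288), np.int64(219)), (np.int64(288), np.int64(220)), (np.int64(289), np.int64(222)), (np.int64(290), np.int64(223)), (np.int64(292), np.int64(226)), (np.int64(294), np.int64(229)), (np.int64(295), np.int64(229)), (np.int64(295), np.int64(230))]
line mid [0.52467782 0.25044485 0.045     ] [0.51097493 0.24116128 0.045     ] [0.5365976  0.25921952 0.045     ]
end+y c1 [0.4846 0.3507 0.057 ]
end+y c2 [0.4338 0.3201 0.057 ]
end-y c1 [0.5202 0.2999 0.057 ]
end-y c2 [0.4687 0.2609 0.057 ]
other near1 [0.6109 0.1647 0.057 ]
other near2 [0.5595 0.1287 0.057 ]
railA1 [0.5119 0.287  0.045 ]
railA2 [0.5992 0.1646 0.045 ]
railB1 [0.4858 0.2644 0.045 ]
railB2 [0.5696 0.1421 0.045 ]
boxcorner [0.5523 0.2965 0.1   ]
box left [0.5616 0.4435 0.1   ]
box corner.2 [0.5436 0.2854 0.2   ]
[-381.6  329.4   -0.4]
[-509.6  659.    26.6]
[-501.4  927.9   76.6]
```

Request:
servo_tool:
  deltas:
    - [1,-29.4,25.3,0,0,0,0]
    - [1,-29.4,25.3,0,0,0,0]
    - [1,-29.4,25.3,0,0,0,0]
    - [1,-29.4,25.3,0,0,0,0]
    - [1,-29.4,25.3,0,0,0,0]
    - [1,-29.4,25.3,0,0,0,0]
    - [1,-29.4,25.3,0,0,0,0]
    - [1,-29.4,25.3,0,0,0,0]
    - [1,-29.4,25.3,0,0,0,0]
    - [1,-29.4,25.3,0,0,0,0]
    - [1,-29.4,25.3,0,0,0,0]
    - [1,-29.4,25.3,0,0,0,0]
    - [1,-29.4,25.3,0,0,0,0]

```text
t: 2.13
eef_pos: [0.4516, -0.2486, 0.2271]
ee_rot: [-3.141, 0.001, -2.913]
force: [0.4, -0.1, -0.7]
width: 0.0061
gripper_force: 0.0
```

Request:
servo_tool:
  deltas:
    - [1,-14.2,36.6,0,0,0,0]
    - [1,-14.2,36.6,0,0,0,0]
    - [1,-14.2,36.6,0,0,0,0]
    - [1,-14.2,36.6,0,0,0,0]
    - [1,-14.2,36.6,0,0,0,0]
    - [1,-14.2,36.6,0,0,0,0]
    - [1,-14.2,36.6,0,0,0,0]
    - [1,-14.2,36.6,0,0,0,0]
    - [1,-14.2,36.6,0,0,0,0]
    - [1,0,38,0,0,0,0]
    - [1,0,38,0,0,0,0]
    - [1,0,38,0,0,0,-5.5]
    - [1,0,33,0,0,0,-5.5]
    - [1,0,33,0,0,0,-5.5]
    - [1,0,33,0,0,0,-5.5]
    - [1,0,0,0,0,0,0]

```text
t: 3.47
eef_pos: [0.4326, 0.3046, 0.2266]
ee_rot: [3.141, 0.001, -2.52]
force: [0.0, -0.8, 0.0]
width: 0.0004
gripper_force: 0.0
```

```bash
python3 - <<'E'
from h import *
s=arm.get_state(); print({k:np.round(v,3).tolist() for k,v in s.items()})
print(tool((.440,.366,.12)), tool((.440,.366,.05)))
f=arm.grab_frame('wrist'); save(f,'w1.png'); print(f['position'],f['orientation'],f['K'])
for n in ['carrier_mid','lever_ball','line','index_edge']:
    print(n,[(np.round(cam2w(f,x['at']),3).tolist(),round(x['conf'],2),np.round(proj(f,cam2w(f,x['at'])))) for x in arm.recognise(n,f)[:2]])
E
```

```text
{'t': 3.467, 'q': [0.984, 0.118, -0.308, -0.0, -1.144, -1.933], 'qd': [-0.063, -0.011, -0.018, 0.007, -0.012, -0.054], 'joint_efforts': [2.267, -37.452, 28.647, 6.616, -0.028, 0.573], 'eef_pos': [0.433, 0.305, 0.227], 'ee_rot': [3.141, 0.001, -2.52], 'force': [0.029, -0.828, 0.008], 'moment': [0.004, -0.009, -0.0], 'gripper_force': 0.0, 'width': 0.0}
[-41.7  45.5 106.7] [-41.6  45.5 176.7]
[0.37670636 0.26456794 0.38516195] [ 2.88141037e+00 -3.59925616e-04  2.19232895e+00] [[290.87352835   0.         321.57601909]
 [  0.         290.87352835 199.19247718]
 [  0.           0.           1.        ]]
carrier_mid [([0.458, 0.294, 0.062], 0.86, array([301., 197.]))]
lever_ball [([0.425, 0.273, 0.077], 0.76, array([301., 165.])), ([0.459, 0.293, 0.059], 0.56, array([300., 197.]))]
line [([0.533, 0.215, 0.041], 0.64, array([214., 205.]))]
index_edge [([0.461, 0.295, 0.059], 0.7, array([301., 199.]))]
```

View pics/w1.png

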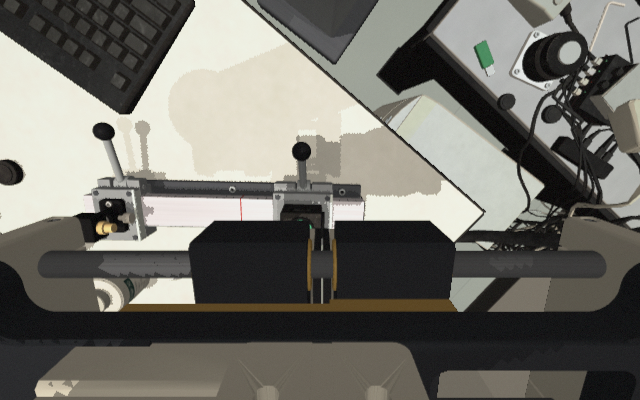

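The wrist view shows the line at about (241,205), the carrier around (301,197) with its right end near col 330, and the ball at (301,151). Next I move beyond the index end and descend.

Request:
servo_tool:
  deltas:
    - [1,-13.9,15.2,0,0,0,0]
    - [1,-13.9,15.2,0,0,0,0]
    - [1,-13.9,15.1,0,0,0,0.5]
    - [1,0,0,30,0,0,0]
    - [1,0,0,30,0,0,0]
    - [1,0,0,30,0,0,0]
    - [1,0,0,16,0,0,0]
    - [1,0,0,0,0,0,0]
    - [1,0,0,0,0,0,0]

```text
t: 4.47
eef_pos: [0.4428, 0.3606, 0.1203]
ee_rot: [-3.141, -0.001, -2.539]
force: [0.3, 0.7, 1.2]
width: 0.0004
gripper_force: 0.0
```

```bash
python3 - <<'E'
from h import *
s=arm.get_state(); print(s['t'],np.round(s['eef_pos'],4),np.round(s['ee_rot'],3),s['force'])
print(tool((.440,.366,.051)))
f=arm.grab_frame('wrist'); save(f,'w2.png',(150,100,420,300),2.9)
t=arm.grab_frame('top'); save(t,'t2.png',(220,180,320,280),5)
for p in [(.524,.250,.045),(.459,.335,.057),(.459,.335,.045),s['eef_pos']]: print(proj(f,p))
print(f['position'],f['orientation'])
E
```

```text
4.4667 [0.4428 0.3606 0.1203] [-3.141e+00 -1.000e-03 -2.539e+00] [0.31419337 0.68397124 1.2468478 ]
[-0.9  6.1 69.3]
[158.80413469 211.70272757]
[283.63033621 209.69373365]
[285.45763639 205.53723337]
[321.40817328 242.82399458]
[0.38629745 0.32210553 0.27902636] [2.88372535e+00 1.31849470e-03 2.17276204e+00]
```

View pics/w2.png

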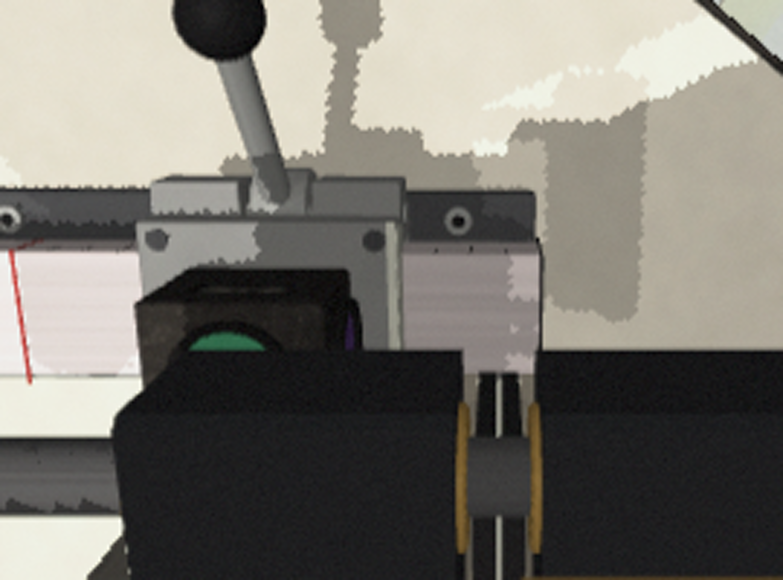

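```bash
cat >> h.py <<'E'
u=np.array([-.574,.819,0]);n=np.array([.819,.574,0])
E
python3 - <<'E'
from h import *
f=arm.grab_frame('wrist')
g=lambda a,b:ray(f,150+a/2.9,100+b/2.9,.045)
A,B,C,D=g(12,250),g(30,380),g(403,250),g(401,345)
E1,E2=g(30,250),g(530,250)
print(A,B,C,D); d=B-A; print('n from line',np.degrees(np.arctan2(d[1],d[0])), 'edge',np.degrees(np.arctan2(*(D-C)[1::-1])))
d=E1-E2; print('rail dir',np.degrees(np.arctan2(-d[0],d[1]))%180-180)
for p in (A,B): print([round(1000*float((q-p)@u),1) for q in (C,D)])
s=arm.get_state(); print('tcp to edge u',(s['eef_pos']-C)@u, 'n of tcp rel line mid',(s['eef_pos']-(A+B)/2)@n)
E
```

```text
[0.50794441 0.23815005 0.045     ] [0.54087575 0.2601662  0.045     ] [0.44461591 0.33017473 0.045     ] [0.46899594 0.34523131 0.045     ]
n from line 33.76458632327549 edge 31.698574338171685
rail dir -145.46547025078772
[111.7, 110.1]
[112.6, 110.9]
tcp to edge u 0.027051946859756325 n of tcp rel line mid -0.0015044696834530912
```

Request:
servo_tool:
  deltas:
    - [1,0,4,20,0,0,0]
    - [1,0,0,20,0,0,0]
    - [1,0,0,15,0,0,0]
    - [1,0,0,10,0,0,0]
    - [1,0,0,4,0,0,0]
    - [1,0,0,0,0,0,0]
    - [1,0,0,0,0,0,0]

```text
t: 5.2
eef_pos: [0.4405, 0.3656, 0.0525]
ee_rot: [3.141, 0.001, -2.537]
force: [-0.6, 0.1, -0.1]
width: 0.0006
gripper_force: 0.0
```

Request:
servo_tool:
  deltas:
    - [1,0,-3,0,0,0,0]
    - [1,0,-3,0,0,0,0]
    - [1,0,-3,0,0,0,0]
    - [1,0,0,0,0,0,0]

```text
t: 5.53
eef_pos: [0.4455, 0.3573, 0.052]
ee_rot: [3.141, 0.001, -2.538]
force: [-0.2, -0.1, 0.5]
width: 0.0005
gripper_force: 0.0
```

Request:
servo_tool:
  deltas:
    - [1,0,-2,0,0,0,0]
    - [1,0,-2,0,0,0,0]
    - [1,0,-2,0,0,0,0]
    - [1,0,-2,0,0,0,0]

```text
t: 5.87
eef_pos: [0.4497, 0.3509, 0.0516]
ee_rot: [3.142, 0.0, -2.538]
force: [-1.8, 1.7, 0.1]
width: 0.0001
gripper_force: 1.8
```

Request:
servo_tool:
  deltas:
    - [1,0,-1.5,0,0,0,0]
    - [1,0,-1.5,0,0,0,0]
    - [1,0,-1.5,0,0,0,0]
    - [1,0,-1.5,0,0,0,0]

```text
t: 6.2
eef_pos: [0.4531, 0.3463, 0.0516]
ee_rot: [3.141, 0.0, -2.537]
force: [-1.4, 2.0, 1.1]
width: 0.0001
gripper_force: 1.3
```

Request:
servo_tool:
  deltas:
    - [1,0,-1.5,0,0,0,0]
    - [1,0,-1.5,0,0,0,0]
    - [1,0,-1.5,0,0,0,0]
    - [1,0,-1.5,0,0,0,0]

```text
t: 6.53
eef_pos: [0.4565, 0.3411, 0.0516]
ee_rot: [3.142, 0.0, -2.537]
force: [-0.7, 2.7, 0.8]
width: 0.0003
gripper_force: 1.3
```

Request:
servo_tool:
  deltas:
    - [1,0,-3,0,0,0,0]
    - [1,0,-4,0,0,0,0]
    - [1,0,-4,0,0,0,0]
    - [1,0,-4,0,0,0,0]
    - [1,0,-4,0,0,0,0]
    - [1,0,-4,0,0,0,0]
    - [1,0,-4,0,0,0,0]
    - [1,0,-4,0,0,0,0]

```text
t: 7.2
eef_pos: [0.4743, 0.3152, 0.0516]
ee_rot: [-3.142, 0.0, -2.538]
force: [-0.1, 1.7, -0.1]
width: 0.0007
gripper_force: 1.3
```

Request:
servo_tool:
  deltas:
    - [1,0,-4,0,0,0,0]
    - [1,0,-4,0,0,0,0]
    - [1,0,-4,0,0,0,0]
    - [1,0,-4,0,0,0,0]
    - [1,0,-4,0,0,0,0]
    - [1,0,-4,0,0,0,0]
    - [1,0,-4,0,0,0,0]
    - [1,0,-3,0,0,0,0]
    - [1,0,-2,0,0,0,0]
    - [1,0,0,0,0,0,0]

```text
t: 8.03
eef_pos: [0.493, 0.288, 0.0515]
ee_rot: [-3.141, -0.0, -2.538]
force: [-0.8, 0.2, -0.9]
width: 0.0006
gripper_force: 0.1
```

```bash
python3 - <<'E'
from h import *
s=arm.get_state(); print(s['t'],np.round(s['eef_pos'],4),np.round(s['ee_rot'],3),s['force'])
print(proj(arm.grab_frame('wrist'),(.524,.250,.045)))
f=arm.grab_frame('wrist'); save(f,'w3.png',(180,80,440,280),3)
E
```

```text
8.0333 [0.493  0.288  0.0515] [-3.141 -0.    -2.538] [-0.76931691  0.17432856 -0.90446597]
[241.77010245 244.51363112]
```

View pics/w3.png

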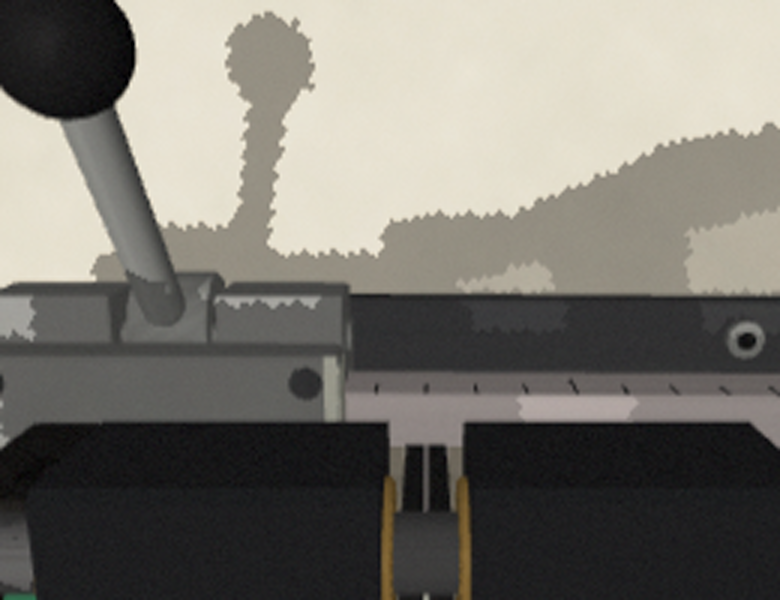

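```bash
python3 - <<'E'
from h import *
u=np.array([-.566,.824,0])
f=arm.grab_frame('wrist'); s=arm.get_state()
C=ray(f,180+343/3,80+392/3,.045); L=np.array([.5244,.2492,.045])
print(C,'edge-line u',(C-L)@u,'tcp-edge',(s['eef_pos']-C)@u,'tcp-line',(s['eef_pos']-L)@u)
t=arm.grab_frame('top'); im=t['color'].astype(int)
m=(im[:,:,0]-np.maximum(im[:,:,1],im[:,:,2])>15); m[:200]=0;m[245:]=0;m[:,:275]=0;m[:,310:]=0
print(list(zip(*np.nonzero(m)[::-1])))
E
```

```text
[0.48738846 0.26474772 0.045     ] edge-line u 0.03375984939045466 tcp-edge 0.016206909109646936 tcp-line 0.0499667585001016
[(np.int64(275), np.int64(223)), (np.int64(275), np.int64(235)), (np.int64(275), np.int64(238))]
```

Request:
servo_tool:
  deltas:
    - [1,0,-2,0,0,0,0]
    - [1,0,-3,0,0,0,0]
    - [1,0,-4,0,0,0,0]
    - [1,0,-4,0,0,0,0]
    - [1,0,-4,0,0,0,0]
    - [1,0,-4,0,0,0,0]
    - [1,0,-3,0,0,0,0]
    - [1,0,-3,0,0,0,0]
    - [1,0,-2,0,0,0,0]
    - [1,0,-1,0,0,0,0]
    - [1,0,0,0,0,0,0]
    - [1,0,0,0,0,0,0]

```text
t: 9.23
eef_pos: [0.5099, 0.2635, 0.0516]
ee_rot: [-3.141, -0.0, -2.538]
force: [-0.3, 0.0, -0.4]
width: 0.0002
gripper_force: 0.1
```

```bash
cat >> h.py <<'E'
def look(name):
    u=np.array([-.566,.824,0]); L=np.array([.5244,.2492,.045])
    s=arm.get_state(); f=arm.grab_frame('wrist')
    im=f['color'].astype(int); r=im[:,:,0]-np.maximum(im[:,:,1],im[:,:,2])
    print(s['t'],np.round(s['eef_pos'],4),np.round(s['force'],1),'tcp-line',(s['eef_pos']-L)@u)
    q=proj(f,L); q2=proj(f,L-.02*n); print('pred line',q,q2)
    v,w=np.nonzero(r[190:225,270:320]>12); print('red',[(int(a)+270,int(b)+190,int(r[b+190,a+270])) for a,b in zip(w,v)])
    if name: save(f,name,(260,160,340,220),10)
E
python3 -c "
from h import *
look('w4.png')"
```

```text
9.2333 [0.5099 0.2635 0.0516] [-0.3  0.  -0.4] tcp-line 0.019989383015726604
pred line [288.78304914 244.23599602] [287.55314797 213.07932325]
red []
```

Request:
servo_tool:
  deltas:
    - [1,0,-1,0,0,0,0]
    - [1,0,-1,0,0,0,0]
    - [1,0,-0.7,0,0,0,0]
    - [1,0,0,0,0,0,0]
    - [1,0,0,0,0,0,0]

```text
t: 9.7
eef_pos: [0.5114, 0.2616, 0.0516]
ee_rot: [3.142, 0.0, -2.537]
force: [-1.2, 0.7, 0.2]
width: 0.0007
gripper_force: 1.1
```

```bash
python3 -c "
from h import *
look('w5.png')"
```

```text
9.7 [0.5114 0.2616 0.0516] [-1.2  0.7  0.2] tcp-line 0.017624656184850873
pred line [292.66837735 244.11469097] [291.55378346 212.94981413]
red []
```

View pics/w5.png

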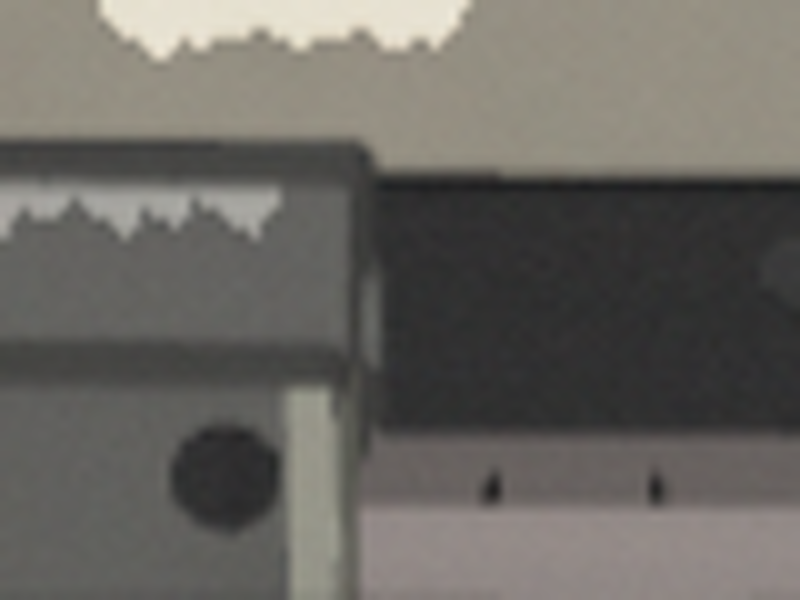

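The edge is at col 295.7 and the line, still hidden, is predicted at 291.6. That leaves about 2.5 mm, so I creep.

Request:
servo_tool:
  deltas:
    - [1,0,-0.7,0,0,0,0]
    - [1,0,-0.7,0,0,0,0]
    - [1,0,0,0,0,0,0]
    - [1,0,0,0,0,0,0]

```text
t: 10.08
eef_pos: [0.5122, 0.2604, 0.0516]
ee_rot: [-3.142, -0.0, -2.538]
force: [-0.9, 2.2, -0.1]
width: 0.0006
gripper_force: 1.1
```

```bash
python3 -c "
from h import *
look('w6.png')"
```

```text
10.0833 [0.5122 0.2604 0.0516] [-0.9  2.2 -0.1] tcp-line 0.016130451901479582
pred line [295.12864034 244.14511873] [294.08472688 212.98186871]
red [(297, 203, 14), (296, 205, 18), (296, 206, 23), (296, 207, 18), (296, 208, 15)]
```

Request:
servo_tool:
  deltas:
    - [1,0,-0.5,0,0,0,0]
    - [1,0,0,0,0,0,0]
    - [1,0,0,0,0,0,0]
    - [1,0,0,0,0,0,0]

```text
t: 10.47
eef_pos: [0.5125, 0.26, 0.0516]
ee_rot: [-3.142, 0.0, -2.538]
force: [-2.0, 1.3, -1.3]
width: 0.0005
gripper_force: 1.0
```

```bash
python3 -c "
from h import *
look('w7.png')"
```

```text
10.4667 [0.5125 0.26   0.0516] [-2.   1.3 -1.3] tcp-line 0.01564965050992938
pred line [295.88803674 244.15322936] [294.86816889 212.99032062]
red [(297, 203, 33), (298, 203, 18), (297, 204, 49), (298, 204, 15), (296, 205, 20), (297, 205, 39), (296, 206, 41), (297, 206, 29), (296, 207, 49), (297, 207, 16), (295, 208, 13), (296, 208, 45), (295, 209, 15), (296, 209, 32), (295, 210, 19), (296, 210, 23), (295, 211, 19), (296, 211, 28), (295, 212, 22), (296, 212, 26), (295, 213, 20), (296, 213, 27), (295, 214, 19), (296, 214, 27), (295, 215, 21), (296, 215, 25), (295, 216, 19), (296, 216, 27), (295, 217, 18), (296, 217, 28), (295, 218, 20), (296, 218, 26), (295, 219, 19), (296, 219, 28), (295, 220, 15), (296, 220, 21)]
```

View pics/w7.png

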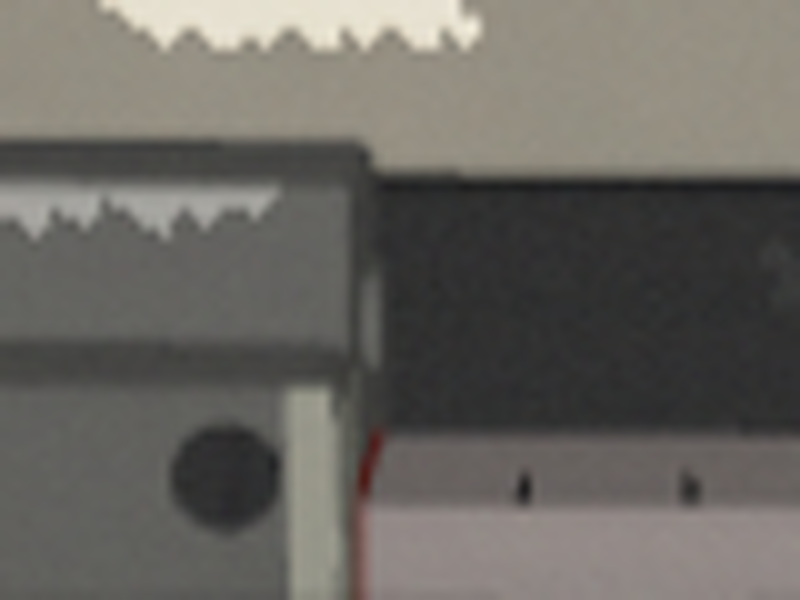

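The red line now shows right along the index edge (col 296, edge 295.7), so it is on the line. I back off and look again.

Request:
servo_tool:
  deltas:
    - [1,0,1,0,0,0,0]
    - [1,0,3,0,0,0,0]
    - [1,0,6,0,0,0,0]
    - [1,0,0,-15,0,0,0]
    - [1,0,0,-25,0,0,0]
    - [1,0,0,-30,0,0,0]
    - [1,0,0,-30,0,0,0]
    - [1,0,0,0,0,0,0]
    - [1,0,0,0,0,0,0]

```text
t: 11.27
eef_pos: [0.5075, 0.2694, 0.1537]
ee_rot: [3.141, 0.004, -2.537]
force: [0.1, 0.1, -1.1]
width: 0.0003
gripper_force: 0.0
```

```bash
python3 - <<'E'
from h import *
s=arm.get_state(); print(s['t'],s['eef_pos'],s['ee_rot'])
f=arm.grab_frame('wrist'); save(f,'w8.png',(200,120,330,220),6)
b=[cam2w(f,x['at']) for x in arm.recognise('lever_ball',f)]; print(b)
t=arm.grab_frame('top'); b2=[(cam2w(t,x['at']),x['conf']) for x in arm.recognise('lever_ball',t)]; print(b2)
N=np.array([.824,.566,0]);U=np.array([-.566,.824,0]);M=np.array([.5442,.2204,0])
B=M-.078*N+[0,0,.085]; print('pred ball',B,proj(f,B),proj(t,B))
print('tool to above', tool(B+[0,0,.06]))
E
```

```text
11.2667 [0.50748707 0.26936713 0.15369004] [ 3.14090653  0.00433284 -2.5372545 ]
[array([0.48417109, 0.17883841, 0.07732904])]
[(array([0.50216975, 0.18460917, 0.06106709]), 0.34)]
pred ball [0.479928 0.176252 0.085   ] [239.84272302 112.00968529] [323.94414854 242.87685296]
tool to above [ 73.6 -60.5   5.6]
```

View pics/w8.png

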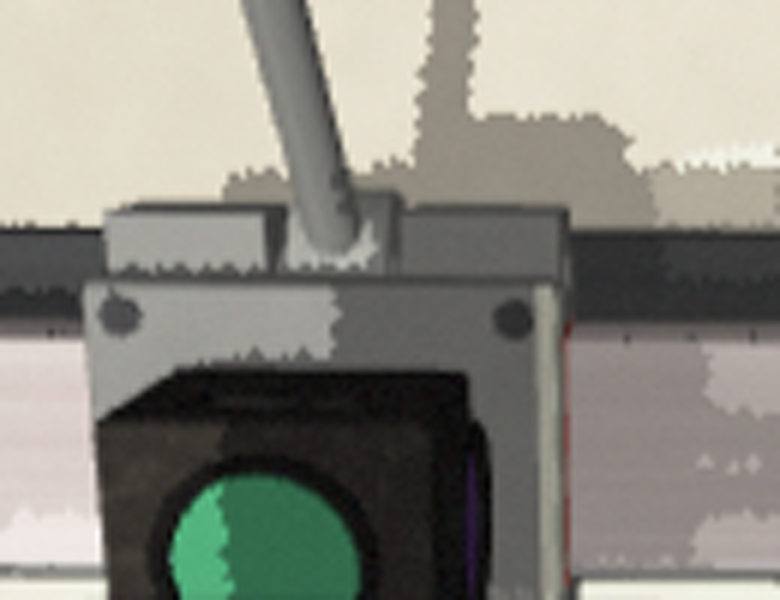

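The line shows as a thin red strip right along the whole white edge (crop col 567), so the carrier is on the line. Next I move over the ball.

Request:
servo_tool:
  deltas:
    - [1,20,-15.5,0,0,0,0]
    - [1,20,-15,0,0,0,0]
    - [1,20,-15,0,0,0,0]
    - [1,17.5,-15,0,0,0,0]
    - [1,0,0,15,0,0,0]
    - [1,0,0,15,0,0,0]
    - [1,0,0,10,0,0,0]
    - [1,0,0,5,0,0,0]
    - [1,0,0,0,0,0,0]
    - [1,0,0,0,0,0,0]

```text
t: 12.3
eef_pos: [0.4774, 0.1745, 0.1062]
ee_rot: [-3.141, -0.001, -2.537]
force: [0.6, 0.2, -0.0]
width: -0.0
gripper_force: 0.0
```

```bash
python3 - <<'E'
from h import *
s=arm.get_state(); print(s['t'],s['eef_pos'],s['ee_rot'],s['force'])
N=np.array([.824,.566,0]);U=np.array([-.566,.824,0]);M=np.array([.5442,.2204,0])
p=np.array(s['eef_pos'])-M; print('d',-p@N,'du',p@U)
f=arm.grab_frame('wrist'); save(f,'w9.png',(200,90,440,270),3.3)
for d,z in ((.078,.085),(.0829,.080)): print(proj(f,M-d*N+[0,0,z]))
E
```

```text
12.3 [0.47737116 0.17454075 0.1062424 ] [-3.14121705e+00 -1.18529526e-03 -2.53709469e+00] [ 0.58674803  0.22733847 -0.04210503]
d 0.08102330186735683 du 3.709694303132546e-05
[321.39631971 234.28490414]
[321.4204315  224.71088424]
```

View pics/w9.png

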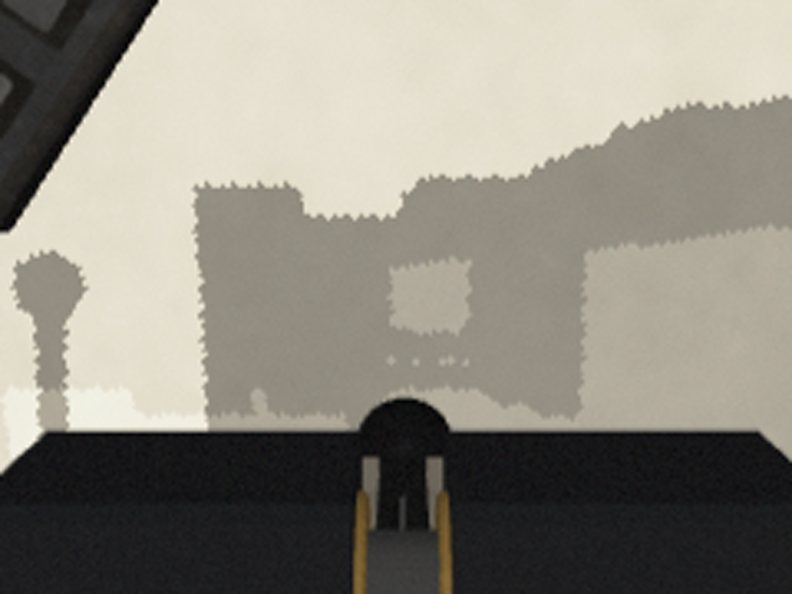

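The ball sits centred behind the fingers (crop col 404). Its size and row fit z≈80 mm and d≈83 mm, so contact should come at tip z≈0.090.

Request:
servo_tool:
  deltas:
    - [1,1,0,5,0,0,0]
    - [1,1,0,4,0,0,0]
    - [1,0,0,2,0,0,0]
    - [1,0,0,1.5,0,0,0]
    - [1,0,0,0,0,0,0]

```text
t: 12.77
eef_pos: [0.4755, 0.1732, 0.0938]
ee_rot: [-3.142, -0.0, -2.537]
force: [-0.3, -0.6, -0.3]
width: 0.0007
gripper_force: 0.0
```

Request:
servo_tool:
  deltas:
    - [1,0,0,1,0,0,0]
    - [1,0,0,1,0,0,0]
    - [1,0,0,1,0,0,0]

```text
t: 13.02
eef_pos: [0.4758, 0.1734, 0.0911]
ee_rot: [-3.142, 0.0, -2.537]
force: [0.0, -0.5, 2.1]
width: 0.0004
gripper_force: 1.0
```

Request:
servo_tool:
  deltas:
    - [1,0.5,0,1,0,0,0]
    - [1,0.5,0,1,0,0,0]

```text
t: 13.18
eef_pos: [0.4748, 0.1726, 0.0892]
ee_rot: [-3.141, -0.0, -2.537]
force: [-2.0, -0.9, 7.3]
width: 0.0003
gripper_force: 3.9
```

Request:
servo_tool:
  deltas:
    - [1,0.6,0,1,0,0,0]
    - [1,0.6,0,1,0,0,0]

```text
t: 13.35
eef_pos: [0.4738, 0.1718, 0.0877]
ee_rot: [-3.141, -0.0, -2.537]
force: [-4.6, -2.7, 11.7]
width: 0.0005
gripper_force: 5.9
```

Drag across the tip is wasting force: the ball's top moves outward as fast as it moves down. I shift outward and then follow the arc of the ball's top.

Request:
servo_tool:
  deltas:
    - [1,1,0,0,0,0,0]

```text
t: 13.43
eef_pos: [0.4734, 0.1715, 0.0877]
ee_rot: [-3.141, 0.001, -2.537]
force: [-0.6, -0.6, 7.2]
width: 0.0004
gripper_force: 2.8
```

Request:
servo_tool:
  deltas:
    - [1,1,0,0,0,0,0]

```text
t: 13.52
eef_pos: [0.4731, 0.1715, 0.0878]
ee_rot: [-3.141, 0.002, -2.537]
force: [2.3, 0.4, 2.7]
width: -0.0
gripper_force: 1.6
```

Request:
servo_tool:
  deltas:
    - [1,1,0,0,0,0,0]

```text
t: 13.6
eef_pos: [0.4726, 0.1712, 0.0878]
ee_rot: [-3.142, 0.003, -2.537]
force: [1.6, 1.3, 2.8]
width: 0.0004
gripper_force: 1.4
```

Request:
servo_tool:
  deltas:
    - [1,0.8,0,1,0,0,0]
    - [1,0.8,0,1,0,0,0]

```text
t: 13.77
eef_pos: [0.4707, 0.1699, 0.0855]
ee_rot: [-3.142, 0.002, -2.537]
force: [1.6, 0.8, 4.8]
width: 0.0006
gripper_force: 2.2
```

Request:
servo_tool:
  deltas:
    - [1,0.9,0,1,0,0,0]
    - [1,0.9,0,1,0,0,0]

```text
t: 13.93
eef_pos: [0.4688, 0.1686, 0.0831]
ee_rot: [3.142, 0.001, -2.537]
force: [2.6, 2.1, 4.3]
width: 0.0006
gripper_force: 1.8
```

Request:
servo_tool:
  deltas:
    - [1,0.9,0,1,0,0,0]
    - [1,0.8,0,1,0,0,0]

```text
t: 14.1
eef_pos: [0.4672, 0.1675, 0.0809]
ee_rot: [3.142, 0.0, -2.537]
force: [2.2, 0.7, 3.3]
width: 0.0003
gripper_force: 1.7
```

Request:
servo_tool:
  deltas:
    - [1,0.6,0,1,0,0,0]
    - [1,0.5,0,1,0,0,0]

```text
t: 14.27
eef_pos: [0.4661, 0.1667, 0.0789]
ee_rot: [3.142, -0.0, -2.538]
force: [1.3, 1.4, 4.5]
width: 0.0004
gripper_force: 2.3
```

Request:
servo_tool:
  deltas:
    - [1,0.6,0,1,0,0,0]
    - [1,0.5,0,1,0,0,0]

```text
t: 14.43
eef_pos: [0.465, 0.1658, 0.0769]
ee_rot: [-3.142, -0.001, -2.538]
force: [-0.5, 0.7, 4.6]
width: 0.0008
gripper_force: 2.9
```

Request:
servo_tool:
  deltas:
    - [1,0.5,0,1,0,0,0]
    - [1,0.5,0,1,0,0,0]

```text
t: 14.6
eef_pos: [0.4638, 0.165, 0.0748]
ee_rot: [-3.142, -0.002, -2.538]
force: [-0.8, -0.4, 7.3]
width: 0.0001
gripper_force: 3.2
```

Request:
servo_tool:
  deltas:
    - [1,0.5,0,1,0,0,0]
    - [1,0.5,0,1,0,0,0]

```text
t: 14.77
eef_pos: [0.4628, 0.1642, 0.0727]
ee_rot: [-3.142, -0.002, -2.538]
force: [-1.7, -0.7, 7.2]
width: 0.0005
gripper_force: 3.4
```

Request:
servo_tool:
  deltas:
    - [1,0.7,0,1,0,0,0]
    - [1,0.7,0,1,0,0,0]

```text
t: 14.93
eef_pos: [0.4617, 0.1635, 0.0708]
ee_rot: [-3.141, -0.002, -2.538]
force: [-0.4, -0.6, 6.4]
width: 0.0009
gripper_force: 3.1
```

Request:
servo_tool:
  deltas:
    - [1,0.6,0,1,0,0,0]
    - [1,0.6,0,1,0,0,0]

```text
t: 15.1
eef_pos: [0.4607, 0.1628, 0.0687]
ee_rot: [-3.141, -0.002, -2.538]
force: [-0.8, 0.3, 6.2]
width: 0.0
gripper_force: 3.0
```

Request:
servo_tool:
  deltas:
    - [1,0.5,0,1,0,0,0]
    - [1,0.5,0,1,0,0,0]

```text
t: 15.27
eef_pos: [0.4598, 0.1621, 0.0667]
ee_rot: [-3.141, -0.002, -2.538]
force: [-0.5, -1.0, 6.2]
width: 0.0003
gripper_force: 3.1
```

Request:
servo_tool:
  deltas:
    - [1,0.5,0,1,0,0,0]
    - [1,0.5,0,1,0,0,0]

```text
t: 15.43
eef_pos: [0.4589, 0.1615, 0.0647]
ee_rot: [-3.141, -0.002, -2.538]
force: [-1.1, -0.8, 5.9]
width: 0.0003
gripper_force: 3.0
```

Request:
servo_tool:
  deltas:
    - [1,0.4,0,1,0,0,0]
    - [1,0.4,0,1,0,0,0]

```text
t: 15.6
eef_pos: [0.4582, 0.161, 0.0626]
ee_rot: [-3.141, -0.003, -2.538]
force: [-1.7, -0.5, 6.4]
width: 0.0005
gripper_force: 3.1
```

Request:
servo_tool:
  deltas:
    - [1,0.5,0,1,0,0,0]
    - [1,0.4,0,1,0,0,0]

```text
t: 15.77
eef_pos: [0.4574, 0.1604, 0.0606]
ee_rot: [-3.141, -0.003, -2.538]
force: [-1.6, -0.5, 6.3]
width: 0.0006
gripper_force: 3.1
```

Request:
servo_tool:
  deltas:
    - [1,0.4,0,1,0,0,0]
    - [1,0.3,0,1,0,0,0]

```text
t: 15.93
eef_pos: [0.4567, 0.16, 0.0586]
ee_rot: [-3.141, -0.003, -2.538]
force: [-2.1, 0.0, 6.4]
width: 0.0002
gripper_force: 3.1
```

Request:
servo_tool:
  deltas:
    - [1,0.3,0,1,0,0,0]
    - [1,0.3,0,1,0,0,0]

```text
t: 16.1
eef_pos: [0.4561, 0.1595, 0.0566]
ee_rot: [-3.141, -0.003, -2.538]
force: [-1.9, -1.5, 7.0]
width: 0.0008
gripper_force: 3.1
```

Request:
servo_tool:
  deltas:
    - [1,0.4,0,1,0,0,0]
    - [1,0.4,0,1,0,0,0]

```text
t: 16.27
eef_pos: [0.4555, 0.1591, 0.0545]
ee_rot: [-3.141, -0.003, -2.538]
force: [-1.9, 0.2, 5.9]
width: 0.0005
gripper_force: 3.0
```

Request:
servo_tool:
  deltas:
    - [1,0.4,0,1,0,0,0]
    - [1,0.4,0,1,0,0,0]

```text
t: 16.43
eef_pos: [0.455, 0.1587, 0.0526]
ee_rot: [-3.141, -0.003, -2.538]
force: [-0.6, -0.2, 5.8]
width: 0.0002
gripper_force: 2.8
```

Request:
servo_tool:
  deltas:
    - [1,0.3,0,1,0,0,0]
    - [1,0.3,0,1,0,0,0]

```text
t: 16.6
eef_pos: [0.4545, 0.1584, 0.0506]
ee_rot: [-3.141, -0.003, -2.538]
force: [-0.1, -1.5, 5.4]
width: 0.0006
gripper_force: 2.8
```

The tip has ended up about 10 mm outside the ball centre. The lever stays where it is left, so I lift, recentre and come back down.

Request:
servo_tool:
  deltas:
    - [1,0,0,-4,0,0,0]
    - [1,-5,0,-1,0,0,0]
    - [1,-4,0,0,0,0,0]
    - [1,0,0,2,0,0,0]
    - [1,0,0,1,0,0,0]
    - [1,0,0,0,0,0,0]

```text
t: 17.1
eef_pos: [0.463, 0.1645, 0.0526]
ee_rot: [-3.142, -0.001, -2.538]
force: [-0.0, 0.4, 0.8]
width: 0.0002
gripper_force: 0.3
```

Request:
servo_tool:
  deltas:
    - [1,0,0,1,0,0,0]
    - [1,0,0,1,0,0,0]

```text
t: 17.27
eef_pos: [0.4629, 0.1644, 0.0509]
ee_rot: [-3.142, -0.0, -2.538]
force: [-0.9, -0.0, 2.4]
width: 0.0003
gripper_force: 1.0
```

Request:
servo_tool:
  deltas:
    - [1,0.1,0,1,0,0,0]
    - [1,0.1,0,1,0,0,0]

```text
t: 17.43
eef_pos: [0.4627, 0.1642, 0.0491]
ee_rot: [-3.142, -0.0, -2.538]
force: [-1.9, -1.1, 6.3]
width: 0.0003
gripper_force: 2.8
```

Request:
servo_tool:
  deltas:
    - [1,0.2,0,1,0,0,0]
    - [1,0.2,0,1,0,0,0]

```text
t: 17.6
eef_pos: [0.4624, 0.1641, 0.0472]
ee_rot: [-3.142, -0.0, -2.537]
force: [-2.5, -0.4, 6.8]
width: 0.0009
gripper_force: 3.2
```

Request:
servo_tool:
  deltas:
    - [1,0.2,0,1,0,0,0]
    - [1,0.2,0,1,0,0,0]

```text
t: 17.77
eef_pos: [0.4621, 0.1638, 0.0453]
ee_rot: [-3.141, -0.0, -2.537]
force: [-3.0, -1.4, 7.2]
width: 0.0004
gripper_force: 3.5
```

Request:
servo_tool:
  deltas:
    - [1,0.2,0,1,0,0,0]
    - [1,0,0,0,0,0,0]

```text
t: 17.93
eef_pos: [0.462, 0.1638, 0.0443]
ee_rot: [-3.141, -0.0, -2.537]
force: [-2.1, -1.2, 7.2]
width: 0.0007
gripper_force: 3.0
```

Request:
servo_tool:
  deltas:
    - [1,0.2,0,1,0,0,0]
    - [1,0.2,0,1,0,0,0]

```text
t: 18.1
eef_pos: [0.4618, 0.1636, 0.0425]
ee_rot: [-3.141, 0.0, -2.537]
force: [-2.4, -0.6, 8.6]
width: 0.0004
gripper_force: 4.3
```

Request:
servo_tool:
  deltas:
    - [1,0.2,0,1,0,0,0]
    - [1,0,0,0,0,0,0]

```text
t: 18.27
eef_pos: [0.4617, 0.1636, 0.0414]
ee_rot: [-3.141, 0.0, -2.537]
force: [-1.6, 0.7, 7.4]
width: 0.0003
gripper_force: 3.6
```

Request:
servo_tool:
  deltas:
    - [1,0.2,0,1,0,0,0]
    - [1,0,0,0,0,0,0]

```text
t: 18.43
eef_pos: [0.4616, 0.1635, 0.0405]
ee_rot: [-3.141, 0.0, -2.537]
force: [-1.5, -0.4, 7.1]
width: 0.0004
gripper_force: 3.8
```

Request:
servo_tool:
  deltas:
    - [1,0.1,0,1,0,0,0]
    - [1,0.1,0,0.7,0,0,0]

```text
t: 18.6
eef_pos: [0.4615, 0.1634, 0.0389]
ee_rot: [-3.141, 0.001, -2.537]
force: [-2.6, -0.0, 9.7]
width: 0.0005
gripper_force: 4.7
```

Request:
servo_tool:
  deltas:
    - [1,0.1,0,0.8,0,0,0]
    - [1,0.1,0,0.8,0,0,0]

```text
t: 18.77
eef_pos: [0.4614, 0.1634, 0.0374]
ee_rot: [-3.141, 0.001, -2.537]
force: [-2.4, -0.2, 10.6]
width: 0.0002
gripper_force: 5.2
```

Request:
servo_tool:
  deltas:
    - [1,0,0,0.6,0,0,0]
    - [1,0,0,0.6,0,0,0]

```text
t: 18.93
eef_pos: [0.4614, 0.1634, 0.0363]
ee_rot: [-3.141, 0.001, -2.537]
force: [-2.9, -0.7, 10.2]
width: 0.0002
gripper_force: 5.2
```

Request:
servo_tool:
  deltas:
    - [1,0,0,0.5,0,0,0]
    - [1,0,0,0.5,0,0,0]

```text
t: 19.1
eef_pos: [0.4614, 0.1633, 0.0353]
ee_rot: [-3.141, 0.001, -2.537]
force: [-2.6, -0.8, 11.4]
width: 0.0003
gripper_force: 5.8
```

Request:
servo_tool:
  deltas:
    - [1,0,0,0.3,0,0,0]
    - [1,0,0,0.3,0,0,0]

```text
t: 19.27
eef_pos: [0.4614, 0.1634, 0.0348]
ee_rot: [-3.141, 0.001, -2.537]
force: [-3.5, -1.1, 13.0]
width: 0.0003
gripper_force: 6.3
```

The push is at about 12 N, so I stop here, lift off and check the line.

Request:
servo_tool:
  deltas:
    - [1,0,0,-1,0,0,0]
    - [1,0,0,-3,0,0,0]
    - [1,0,0,-10,0,0,0]
    - [1,0,0,-30,0,0,0]
    - [1,0,0,-38,0,0,0]
    - [1,0,0,-38,0,0,0]
    - [1,0,20,-20,0,0,0]
    - [1,0,30,0,0,0,0]
    - [1,0,10,0,0,0,0]
    - [1,0,0,0,0,0,0]
    - [1,0,0,0,0,0,0]

```text
t: 20.18
eef_pos: [0.4266, 0.2127, 0.1737]
ee_rot: [-3.142, -0.001, -2.536]
force: [0.6, -0.5, -0.8]
width: 0.0004
gripper_force: 0.0
```

```bash
python3 - <<'E'
from h import *
s=arm.get_state(); print(s['t'],s['eef_pos'],s['force'])
f=arm.grab_frame('wrist'); q=proj(f,(.5244,.2492,.045)); print(q)
c=[int(q[0])-65,int(q[1])-50]; c[1]=max(0,min(c[1],300)); save(f,'w10.png',(c[0],c[1],c[0]+130,c[1]+100),6)
E
```

```text
20.1833 [0.42656635 0.21268519 0.17366513] [ 0.64559529 -0.46815001 -0.81427148]
[298.32795648 281.22666653]
```

View pics/w10.png

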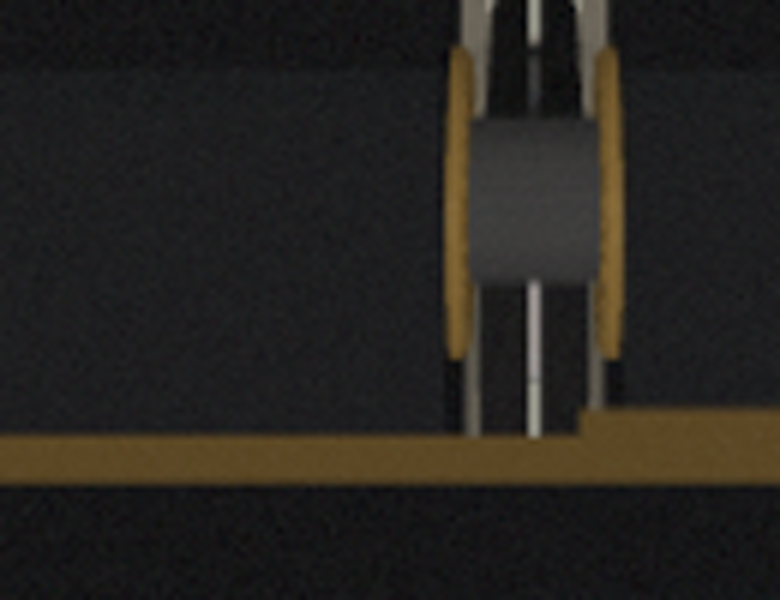

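The gripper blocks the line from here. I go back to the earlier viewpoint of w8 and compare by numbers.

```bash
python3 -c "
from h import *
print(tool((.5075,.2694,.1537)))"
```

```text
[-98.9   1.1  19.7]
```

Request:
servo_tool:
  deltas:
    - [1,-30,0,0,0,0,0]
    - [1,-30,0,0,0,0,0]
    - [1,-25,1,6,0,0,0]
    - [1,-14,0,13.7,0,0,0]
    - [1,0,0,0,0,0,0]
    - [1,0,0,0,0,0,0]

```text
t: 20.73
eef_pos: [0.508, 0.2683, 0.1521]
ee_rot: [-3.141, -0.004, -2.539]
force: [-0.6, -0.6, -0.4]
width: 0.0004
gripper_force: 0.0
```

```bash
python3 - <<'E'
from h import *
print(arm.get_state()['eef_pos'],arm.get_state()['ee_rot'])
f=arm.grab_frame('wrist'); save(f,'w11.png',(200,120,330,220),6)
old=cv2.resize(cv2.imread('pics/w8.png'),(130,100),interpolation=cv2.INTER_AREA)[:,:,::-1].astype(int)
new=f['color'][120:220,200:330].astype(int)
for nm,im in (('old',old),('new',new)):
    r=im[:,:,0]-np.maximum(im[:,:,1],im[:,:,2])
    print(nm,[(v+120, round(float((np.clip(r[v,80:110],0,99)*np.arange(280,310)).sum()/max(1,np.clip(r[v,80:110],0,99).sum())),1), int(np.clip(r[v,80:110],0,99).max())) for v in range(54,96,6)])
    for v in (65,80): print(v,'rgb 286..300',[tuple(map(int,im[v,c])) for c in range(86,100)])
g=lambda a:cv2.cvtColor(a.astype(np.uint8),cv2.COLOR_RGB2GRAY).astype(np.float32)
for nm,sl in (('saddle',np.s_[32:60,5:98]),('rail right',np.s_[38:60,96:130])):
    print(nm,cv2.phaseCorrelate(g(old)[sl].copy(),g(new)[sl].copy()))
print([(np.round(cam2w(f,x['at']),3),x['conf']) for x in arm.recognise('lever_ball',f)])
t=arm.grab_frame('top'); print([(np.round(cam2w(t,x['at']),3),x['conf']) for n_ in ('other_mid','carrier_mid') for x in arm.recognise(n_,t)[:1]])
E
```

```text
[0.50804408 0.26834531 0.15212094] [-3.14076517 -0.00423573 -2.53894784]
old [(174, 298.0, 28), (180, 299.9, 22), (186, 300.6, 23), (192, 299.5, 38), (198, 299.7, 22), (204, 299.7, 35), (210, 299.0, 34)]
65 rgb 286..300 [(95, 94, 91), (93, 94, 91), (96, 96, 92), (110, 110, 104), (144, 143, 132), (151, 150, 138), (144, 144, 134), (105, 102, 95), (128, 105, 102), (141, 129, 127), (142, 134, 131), (142, 134, 132), (142, 133, 132), (143, 134, 133)]
80 rgb 286..300 [(96, 93, 91), (98, 96, 93), (96, 95, 92), (100, 99, 94), (144, 142, 132), (151, 150, 138), (146, 147, 135), (114, 112, 103), (119, 100, 94), (140, 129, 126), (142, 134, 132), (142, 133, 131), (141, 133, 131), (142, 134, 131)]
new [(174, 292.5, 10), (180, 299.3, 44), (186, 300.5, 23), (192, 299.6, 40), (198, 300.3, 34), (204, 300.0, 37), (210, 300.1, 37)]
65 rgb 286..300 [(93, 94, 90), (98, 97, 94), (95, 95, 92), (94, 95, 91), (109, 109, 104), (147, 147, 136), (150, 149, 138), (135, 135, 124), (95, 95, 88), (119, 95, 90), (139, 130, 127), (141, 134, 130), (143, 133, 130), (142, 134, 131)]
80 rgb 286..300 [(94, 95, 92), (94, 94, 90), (96, 96, 94), (95, 96, 93), (98, 96, 94), (142, 142, 131), (151, 149, 137), (151, 151, 138), (115, 113, 106), (109, 86, 81), (142, 133, 130), (142, 134, 131), (145, 136, 133), (144, 136, 133)]
saddle ((0.39074460216193785, 0.26671640053192824), 0.7213647332456377)
rail right ((1.0285611179620133, -0.26393286080479683), 0.7018583496963536)
[(array([0.48 , 0.175, 0.037]), 0.83)]
[(array([0.595, 0.125, 0.055]), 0.86), (array([0.501, 0.187, 0.047]), 0.8)]
```

```bash
python3 -c "
from h import *
print(arm.job_done())"
```

```text
the job is handed in; nothing more can be done
None
```

The job is handed in: by my camera checks the carrier's index edge sits on the red line to about half a millimetre, and the lever is clamped with a final push of about 12 N (peak reading about 13.5 N). The arm is clear of everything; I did not see the judge's verdict.

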